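Unlock the medicine box and hold the lock open

ROBOT

A 6-joint arm with a two-finger parallel gripper is mounted at the origin on a cart in front of the work surface, level with it; the furniture and walls round the work are solid. World frame = base frame: x ahead of the robot, y to its left, z up, the work surface at z = 0. Lengths are in m, angles in degrees, forces in N, time in s.
With the tool pointing down it reaches from about 0.4 to 0.825 m from the base axis. Payload 7 kg.
Tool frame: the origin (TCP) lies on the front face of the gripper's body, between the roots of the fingers; the fingertips stand 66 mm ahead of it and the grasp point (between the pads) lies 47 mm ahead of it; z points along the fingers, y is the line along which they close (so a half turn about z gives the same grasp; the last joint's range is limited). The gripper opens to 88 mm and grips with 3 to 60 N. Pads are 19 mm wide; open, the fingers measure 130 mm over their backs; the gripper's body (78 mm by 193 mm) begins 47 mm behind the grasp point.
Start: joints at [87.153, 20.546, 0.682, 0, -70.136, -16.507], TCP at [0.224, 0.637, 0.292] pointing down, gripper open.
Joint ranges: [-176.03, 176.03], [-82.01, 121.73], [-58.28, 71.71], [-173.87, 95.51], [-174.79, -0.11], [-173.66, 173.66]. Speed limits (degrees/s): [136.94, 136.94, 172.46, 180, 180, 180].

INTERFACE

Orientations are given as [roll, pitch, yaw] about the fixed x, y, z axes, in that order (R = Rz(yaw) Ry(pitch) Rx(roll)).
In Python, from plant import ctrl gives the robot as it stands.
- The arm moves only by the tool send_rows, never from a script. Its argument "deltas" is a list of rows, each a list of 2 entries, a list of its own where there are three numbers: the shift along the tool's x, y, z each as a share of 800 mm, from -1 to 1, then the turn about the tool's z as a share of 90 degrees, from -1 to 1. A call has exactly 5 rows; each row is the pose to reach, as a shift and turn from the pose commanded when the call began, along the tool's axes at that moment; what a row does not reach only later rows make up. A row lasts 1/12 s, in which the tool goes at most 41.7 mm and 7.16 degrees, less where a joint would pass 70% of its speed; a pose out of reach is approached as far as the arm can. A call with a number of a shift or a turn outside -1 to 1 is refused whole. A call with a gripper value outside its range is refused whole. "gripper" is the opening, from 0 (shut) to 1 (fully open), set as the call begins (left out, the last holds). The fingers move at their own pace and stop on an object; the grip force is fixed at half the most. Time passes only in rows, so rows that repeat a pose let the fingers close, or fill a call up. It gives the time, the measured TCP pose, the force, the opening and the grip force at its end, in the units of the state.
- ctrl.get_obs(): the state, without advancing time (a new reading comes with each control period).
- ctrl.snapshot(name): name is "scene" or "top" or "wrist"; returns a dict with "color" (420x560x3 uint8, red, green, blue), "vertical_fov" (degrees; the focal length in pixels is half the picture's height over the tangent of half this angle, whatever the lens; pixels are square), "cx", "cy" (the principal point, pixels), "rvec" (rotation vector, rad) and "tvec" (3), from world to camera coordinates, as OpenCV has them. Camera axes: x right, y down, z forward; pixel columns grow to the right and rows downward; lengths in m; the calibration is good to about 2 mm. A picture is of the moment at which its call begins. There is no depth.
- ctrl.close_job(): hands the job in; it is judged then, once.
Trained networks look in a picture, given as the dict that the camera call returned (one of the last four; its "shot" number tells which), for a name from the list of things; names that differ only in an ending like _2 or _b are one class to them, and where a whole thing is asked for, a point or a joint stands for the part that bears it (a point fixed in the world has none). Each returns a list of dicts, best first, with "conf" (0 to 1); they miss things now and then, are a little off and sometimes report something else, mostly with a low value. They report only what shows in the picture. A call takes as long as a camera call. They do not tell look-alikes from the thing itself.
- ctrl.boxes_of(picture, thing): "xy" ([column, row] as shares, 0 to 1, of the picture: columns of its width, rows of its height, amid what is visible of it).
- ctrl.cut_out(picture, thing): "pixels" (420x560 bool, what is visible of it) and "xy" ([column, row] as shares, 0 to 1, of the picture: columns of its width, rows of its height, amid what is visible of it).
The state is a dict: "clock": time; "joint_pos": joint angles; "qvel": joint speeds; "tau": joint torques, N m; "tool_pos": TCP position; "orientation": TCP orientation; "force": force on the tool from outside, world axes, zero at the start; "moment": the same for the moment, N m; "opening": finger opening in m; "gripper_force": force on a finger pad.
Only numpy, scipy, OpenCV 4.12 (cv2) and the standard library are available. Lean on these libraries where they do the work, as an engineer would, in place of code of your own. Each camera call takes 0.05 s, during which the arm holds its last target. There are 200 camera calls.

TASK

I need to get into the white medicine box. First take the spice jar off its lid and stand it upright in the free middle of the narrow wooden spice ledge; then take the square-headed key from the key rail, push it fully home into the lock on the front of the box, easing it past the sticky pins without forcing it, and turn it a quarter turn clockwise. The lock springs back by itself, so finish while still gripping the key and holding it turned, so that I can lift the lid; leave the other key and the jars on the ledge where they are.

Things in the scene. Friction and masses are not known exactly. Their poses are not given: they have to be found in the camera images.
- medicine_box: white steel medicine box, fixed, 180 (x) x 280 (y) x 110 mm high, lid shut; origin at the centre of its underside, -x face is the front. A grey rim lock (50 x 56 mm, top 116 mm up) sits on the middle of the front wall, with a brass plug facing up. A steel loop on the lid beside it, 40 mm to the box's +y, is lower than the lid's top
- lock_face (a point): centre of the brass plug's upper face, 120 mm above the worktop; box's axes (do not turn with the plug). At plug 0 the keyway goes straight down: 5.3 mm along x, 11.3 mm along y, 34 mm deep, mouth bevelled 3 mm all round. Two sticky sprung pins bear on the blade's flat sides 11 and 18 mm down and take up to 15 N to pass, with slight rocking. Fully home the key's shoulder stands on this face
- lock_plug (a joint): turn of the plug in rad: 0 at rest, grows clockwise seen from above to a stop at 1.571, a quarter turn. A spring pulls it back to 0 (0.016 N m at 0, 0.08 N m at the stop). The key has up to 0.15 rad of play in the keyway, so the hand turns that much further. Beyond 1.25 the bolt is clear of the lid's loop
- key_rail: fixed oak block, 36 (x) x 150 (y) x 52 mm high, origin at the centre of its underside. Two slots in its top, 35 mm either side of the middle along y, each with a key hanging blade down: the head stands on the block's top, flat sides to the block's +x and -x. Which key hangs in which slot varies
- square_key_grip (a point): grip point of the key to use, the one with the square-cornered grey head: 8 mm thick (x), 28 mm wide (y), 36 mm high. The head's underside is the key's shoulder, 26 mm below this point; its top is 10 mm above. Upright (z up) at the start
- square_key_tip (a point): centre of the blade's tip of the square-headed key, 52 mm below its grip point; key's axes, z from tip to head. The steel blade is 4 mm thick (x), 10 mm wide (y) and 26 mm long below the shoulder, tip tapered to 2 x 6 mm. It fits the lock either way round (turned by pi)
- round_key_grip (a point): the other key, with a round grey head 34 mm across and 8 mm thick; point 26 mm above the rail's top. Leave it alone
- jar_mid (a point): centre, half-way up, of the spice jar that stands upright on the box's lid: round, 45 mm across, 106 mm high, about 0.11 kg
- ledge_top (a point): centre of the upper face of the narrow spice ledge, a fixed wooden riser 58 mm deep (x), 250 mm long (y), top 60 mm above the worktop; ledge's axes, z up. Its middle is free
- ledge_jar: a spice jar, 45 mm across, 106 mm high, on the ledge 95 mm to the +y of its middle; origin at the centre of its underside. Leave it
- ledge_salt: a salt shaker, 44 mm across, 90 mm high, on the ledge 95 mm to the -y of its middle; origin at the centre of its underside. Leave it
There are look-alikes about, which are no part of the job. What is shaped like the part that bears jar_mid but green or purple is not meant.

How it is judged (in metres and radians):
On the way, in this order (a step that is already met when the one before it is completed fails the run):
1. the spice jar stands upright and released in the middle of the ledge (x of jar_mid in the frame of ledge_top between -0.022 and 0.022 m and y of jar_mid in the frame of ledge_top between -0.05 and 0.05 m and z of jar_mid in the frame of ledge_top between 0.048 and 0.058 m and angle between jar_mid's own z axis and vertical below 0.1 rad and contact force between the fingers and jar below 0.05 N), for 0.2 s.
2. the square-headed key is fully home in the lock, not yet turned (horizontal distance between square_key_tip and lock_face below 0.004 m and z of square_key_tip in the frame of lock_face below -0.0235 m and value of joint lock_plug below 0.5 rad), for 0.1 s.
At the end, for the whole second after the job is handed in: the square-headed key is fully home in the lock (within 3.5 mm of its full depth), still gripped by the fingers and holding the plug turned past 1.25 rad (about a quarter turn clockwise) against its spring, while the spice jar stands upright on the ledge within 50 mm of its middle (value of joint lock_plug above 1.25 rad and horizontal distance between square_key_tip and lock_face below 0.004 m and z of square_key_tip in the frame of lock_face below -0.0225 m and contact force between the fingers and square_key above 1 N and x of jar_mid in the frame of ledge_top between -0.022 and 0.022 m and y of jar_mid in the frame of ledge_top between -0.05 and 0.05 m and z of jar_mid in the frame of ledge_top between 0.048 and 0.058 m and angle between jar_mid's own z axis and vertical below 0.1 rad); the arm keeps its last pose, push and grip.
It fails at once if the other key is taken or knocked out of place (moved more than 15 mm) (distance of round_key_grip from where it was at the start of the episode above 0.015 m).
It fails at once if a jar on the ledge is shifted more than 20 mm or knocked over (distance of any of ledge_jar, ledge_salt from where it was at the start of the episode above 0.02 m or angle between any of ledge_jar, ledge_salt's own z axis and vertical above 0.3 rad).
It fails at once if the key is forced: its contacts with the box and lock together pass 90 N (contact force between square_key and medicine_box above 90 N).
It also fails if it takes over 64 s, if anything falls off the work surface, if the arm or the gripper's body presses on something with over 40 N, if the wrist force passes 120 N, or if a joint passes its speed limit or range.

## Working session

There is one attempt and no reset: what is moved stays moved. The work goes in short steps, Python scripts to look and compute and a tool call to move; the robot and the scene stay as the last step left them, time stands still between calls to the robot, and variables do not carry over. Pictures are saved under pics/ and viewed, at most 10 in all, crops included, and the job is handed in when it is done.

Besides the shell and the picture viewer there is one more tool, called after "Request:" as a command line: name --argument value ..., lists and objects as JSON in quotes. send_rows: Moves the arm, as the interface text tells. Shift numbers are shares of 800 mm and turn numbers shares of 90 degrees, none past 1 either way. Its arguments: {"type":"object","properties":{"deltas":{"type":"array","items":{"type":"array"}},"gripper":{"type":"number"}},"required":["deltas"]}

```bash
mkdir -p pics; cat > h.py <<'E'
import numpy as np, cv2
from plant import ctrl
def cam(p):
    f=210/np.tan(np.radians(p["vertical_fov"])/2)
    K=np.array([[f,0,p["cx"]],[0,f,p["cy"]],[0,0,1]]);R=cv2.Rodrigues(np.array(p["rvec"],float))[0];t=np.array(p["tvec"],float).reshape(3)
    return K,R,t
def ray(p,uv):
    K,R,t=cam(p); d=R.T@np.linalg.solve(K,[uv[0],uv[1],1]); return -R.T@t,d
def atz(p,uv,z):
    c,d=ray(p,uv); return c+d*(z-c[2])/d[2]
def proj(p,X):
    K,R,t=cam(p); q=K@(R@np.array(X,float)+t); return q[:2]/q[2]
def tri(obs):
    A=np.zeros((3,3));b=np.zeros(3)
    for p,uv in obs:
        c,d=ray(p,uv);d/=np.linalg.norm(d);M=np.eye(3)-np.outer(d,d);A+=M;b+=M@c
    return np.linalg.solve(A,b)
E
python3 - <<'E'
from h import *
P={}
for n in("scene","top"):
    p=ctrl.snapshot(n);P[n]=p
    cv2.imwrite(f"pics/{n}0.png",p["color"][:,:,::-1])
    print(n,"cam",-cam(p)[1].T@cam(p)[2],p["vertical_fov"])
    for t in("medicine_box","key_rail","square_key_grip","round_key_grip","jar_mid","ledge_top","ledge_jar","ledge_salt","lock_face"):
        print(t,[(round(d["conf"],2),(np.array(d["xy"])*[560,420]).round().tolist()) for d in ctrl.boxes_of(p,t)][:4])
o=ctrl.get_obs();print(o["clock"],o["tool_pos"],o["orientation"])
E
```

```text
scene cam [-0.33040763 -0.47868087  0.59828861] 51.08942415027803
medicine_box [(0.78, [239.0, 200.0])]
key_rail [(0.77, [364.0, 269.0])]
square_key_grip [(0.72, [378.0, 259.0])]
round_key_grip [(0.67, [348.0, 254.0])]
jar_mid [(0.97, [231.0, 165.0]), (0.86, [160.0, 213.0]), (0.68, [231.0, 233.0]), (0.27, [347.0, 253.0])]
ledge_top [(0.79, [376.0, 231.0])]
ledge_jar [(0.82, [339.0, 200.0]), (0.58, [379.0, 255.0])]
ledge_salt [(0.8, [418.0, 219.0])]
lock_face [(0.88, [241.0, 201.0])]
top cam [ 4.93186425e-01 -5.44612070e-05  1.16044892e+00] 54.78635371694868
medicine_box [(0.24, [353.0, 252.0])]
key_rail [(0.72, [365.0, 248.0])]
square_key_grip [(0.63, [377.0, 250.0])]
round_key_grip [(0.71, [326.0, 197.0]), (0.57, [352.0, 254.0]), (0.45, [210.0, 202.0])]
jar_mid [(0.73, [243.0, 259.0]), (0.71, [208.0, 196.0]), (0.57, [162.0, 260.0])]
ledge_top [(0.7, [359.0, 198.0])]
ledge_jar [(0.56, [324.0, 197.0]), (0.33, [206.0, 198.0]), (0.16, [204.0, 242.0])]
ledge_salt [(0.56, [398.0, 195.0])]
lock_face [(0.84, [207.0, 202.0])]
1.0 [0.22371528 0.63680872 0.29216008] [ 1.79998461e+02  1.05635064e-03 -1.93559863e+01]
```

View pics/scene0.png

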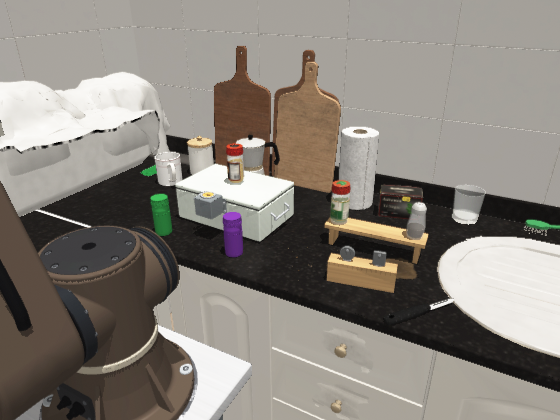

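View pics/top0.png

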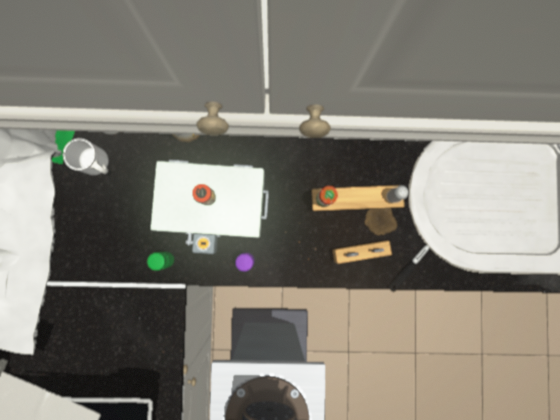

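The scene picture shows the red-capped jar on the box lid (235,165) and the square key on the right of the rail (379,257), with the round key on the left (347,253). The top view agrees: jar cap (204,195), brass plug (204,243), rail (363,252), ledge (359,198). The green and purple look-alikes stand on the worktop.

```bash
python3 - <<'E'
from h import *
p=ctrl.snapshot("top")
def mask(t,z,near,p=p):
    L=[d for d in ctrl.cut_out(p,t) if np.hypot(*(np.array(d["xy"])*[560,420]-near))<25]
    if not L: print(t,"none");return
    m=L[0]["pixels"].astype(np.uint8)
    c=max(cv2.findContours(m,0,2)[0],key=cv2.contourArea)
    b=np.array([atz(p,q,z)[:2] for q in cv2.boxPoints(cv2.minAreaRect(c))])
    e=b[1]-b[0];f=b[2]-b[1]
    l,s=(e,f) if np.hypot(*e)>np.hypot(*f) else (f,e)
    print(t,round(L[0]["conf"],2),"area",m.sum(),"c",b.mean(0).round(4),"len",np.hypot(*l).round(3),np.hypot(*s).round(3),"longaxis",(np.degrees(np.arctan2(l[1],l[0]))%180).round(1))
mask("medicine_box",.11,(207,202));mask("key_rail",.052,(363,252));mask("ledge_top",.06,(359,198));mask("jar_mid",.12,(204,195))
mask("square_key_grip",.088,(377,250));mask("round_key_grip",.088,(352,254));mask("ledge_jar",.16,(326,197));mask("ledge_salt",.14,(397,193))
# colour based: white lid
im=p["color"].astype(int);hsv=cv2.cvtColor(p["color"],cv2.COLOR_RGB2HSV)
w=((hsv[...,1]<40)&(hsv[...,2]>150)).astype(np.uint8);w[:,:130]=0;w[:,275:]=0;w[:150]=0;w[250:]=0
c=max(cv2.findContours(w,0,2)[0],key=cv2.contourArea)
r=cv2.minAreaRect(c);b=np.array([atz(p,q,.11)[:2] for q in cv2.boxPoints(r)]);print("lid",b.round(4).tolist(),b.mean(0))
br=((hsv[...,0]>12)&(hsv[...,0]<35)&(hsv[...,1]>90)).astype(np.uint8)
for n,(x0,x1,y0,y1),z in(("plug",(190,218,232,254),.12),("rail",(325,400,230,270),.052),("ledge",(300,415,180,215),.06)):
    s=np.zeros_like(br);s[y0:y1,x0:x1]=br[y0:y1,x0:x1];ys,xs=np.nonzero(s)
    b=np.array([atz(p,q,z)[:2] for q in cv2.boxPoints(cv2.minAreaRect(np.c_[xs,ys].astype(np.float32)))]);print(n,len(xs),b.round(4).tolist(),b.mean(0).round(4))
print(proj(p,[.6,-.2,.06]))
print("jar top",atz(p,(203,194),.216),"plug",atz(p,(204,243),.12))
q=ctrl.snapshot("wrist");cv2.imwrite("pics/w0.png",q["color"][:,:,::-1])
print("wrist cam",-cam(q)[1].T@cam(q)[2],q["vertical_fov"], cam(q)[1].T[:,2],cam(q)[1].T[:,0])
E
```

```text
medicine_box 0.79 area 7826 c [0.5723 0.1623] len 0.298 0.234 longaxis 87.3
key_rail 0.84 area 761 c [ 0.4651 -0.2475] len 0.158 0.041 longaxis 100.5
ledge_top 0.57 area 1268 c [ 0.6135 -0.2331] len 0.251 0.059 longaxis 93.8
jar_mid 0.94 area 386 c [0.6056 0.176 ] len 0.064 0.045 longaxis 46.5
square_key_grip 0.38 area 33 c [ 0.4721 -0.2808] len 0.027 0.008 longaxis 91.4
round_key_grip 0.49 area 34 c [ 0.46   -0.2143] len 0.027 0.008 longaxis 91.3
ledge_jar 0.85 area 363 c [ 0.6044 -0.1344] len 0.057 0.046 longaxis 136.4
ledge_salt 0.66 area 271 c [ 0.6185 -0.3165] len 0.055 0.038 longaxis 136.0
lid [[0.4707, 0.3137], [0.6978, 0.3072], [0.6841, 0.0089], [0.4561, 0.0195]] [0.57719337 0.16233138]
plug 84 [[0.4727, 0.1899], [0.4965, 0.1829], [0.4892, 0.159], [0.4654, 0.166]] [0.481  0.1745]
rail 979 [[0.5074, -0.1584], [0.538, -0.3324], [0.4604, -0.3448], [0.4303, -0.1715]] [ 0.484  -0.2518]
ledge 1812 [[0.646, -0.1047], [0.653, -0.3612], [0.573, -0.3616], [0.5664, -0.1063]] [ 0.6096 -0.2334]
[345.41271211 202.63484955]
jar top [0.59629302 0.16207785 0.216     ] plug [0.48127979 0.17144923 0.12      ]
wrist cam [0.29159183 0.61416903 0.38371664] 60.58308995270613 [-0.25388194  0.08834619 -0.96319204] [-3.31399477e-01 -9.43490184e-01  8.12485949e-04]
```

```bash
cat >> h.py <<'E'
def pose():
    o=ctrl.get_obs(); return np.array([*o["tool_pos"],o["orientation"][2]])
def plan(*wps,start=None):
    a=pose() if start is None else np.array(start,float)
    for w in wps:
        w=np.array(w,float); d=w-a; d[3]=(d[3]+180)%360-180
        n=int(max(1,np.ceil(np.linalg.norm(d[:3])/.195),np.ceil(abs(d[3])/34)))
        for i in range(n):
            y=np.radians(a[3]); s=d/n
            print([np.round(np.array([np.cos(y)*s[0]+np.sin(y)*s[1],np.sin(y)*s[0]-np.cos(y)*s[1],-s[2]])/.8,4).tolist(),round(s[3]/90,4)],"->",(a+s).round(3))
            a=a+s
E
python3 -c "
from h import *
plan((.595,.165,.37,0))"
```

```text
[[0.1583, 0.1007, -0.0243], np.float64(0.0538)] -> [  0.317   0.519   0.312 -14.516]
[[0.1493, 0.1137, -0.0243], np.float64(0.0538)] -> [ 0.409  0.401  0.331 -9.677]
[[0.1392, 0.1258, -0.0243], np.float64(0.0538)] -> [ 0.502  0.283  0.351 -4.839]
[[0.128, 0.1371, -0.0243], np.float64(0.0538)] -> [0.595 0.165 0.37  0.   ]
```

View pics/w0.png

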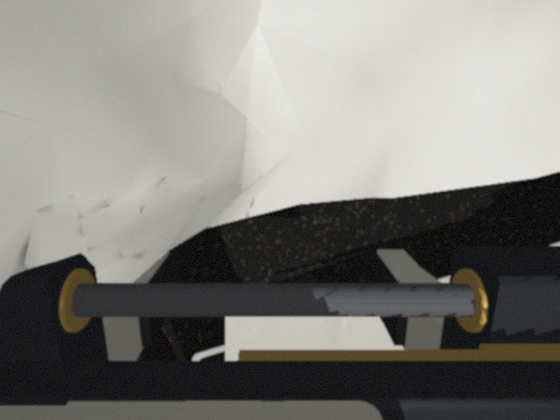

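The wrist view shows white cloth ahead and the gripper's fingers across rows 250–420. The clear view is the upper half, on the tool's +x side.

Request:
send_rows --deltas '[[[0.03, 0, -0.05], 0], [[0.158, 0.1, -0.06], 0.054], [[0.158, 0.1, -0.06], 0.054], [[0.158, 0.1, -0.06], 0.054], [[0.158, 0.1, -0.06], 0.054]]' --gripper 1

```text
clock: 1.92
tool_pos: [0.3188, 0.5154, 0.3419]
orientation: [-179.9, -0.0, -24.3]
force: [-1.2, 1.2, -0.2]
opening: 0.0877
gripper_force: 0.0
```

Request:
send_rows --deltas '[[[0.149, 0.114, -0.024], 0.054], [[0.149, 0.114, -0.024], 0.054], [[0.149, 0.114, -0.024], 0.054], [[0.149, 0.114, -0.024], 0.054], [[0.149, 0.114, -0.024], 0.054]]'

```text
clock: 2.33
tool_pos: [0.3894, 0.3837, 0.3611]
orientation: [-179.9, -0.0, -29.2]
force: [-0.1, 0.1, 0.2]
opening: 0.0877
gripper_force: 0.0
```

Request:
send_rows --deltas '[[[0.139, 0.126, -0.024], 0.054], [[0.139, 0.126, -0.024], 0.054], [[0.139, 0.126, -0.024], 0.054], [[0.139, 0.126, -0.024], 0.054], [[0.139, 0.126, -0.024], 0.054]]'

```text
clock: 2.75
tool_pos: [0.4368, 0.2418, 0.38]
orientation: [-179.9, -0.0, -34.1]
force: [0.7, -0.2, -0.1]
opening: 0.0877
gripper_force: 0.0
```

```bash
python3 - <<'E'
from h import *
print(pose())
q=ctrl.snapshot("wrist");cv2.imwrite("pics/w1.png",q["color"][:,:,::-1])
t=ctrl.snapshot("top");s=ctrl.snapshot("scene")
for n,p in(("w",q),("s",s),("t",t)):
  for k in("jar_mid","lock_face","medicine_box"):
    for d in ctrl.cut_out(p,k)[:3]:
        m=d["pixels"];ys,xs=np.nonzero(m)
        print(n,k,round(d["conf"],2),(np.array(d["xy"])*[560,420]).round(1),"bbox",xs.min(),xs.max(),ys.min(),ys.max(),m.sum())
for n,p in(("w",q),("s",s),("t",t)): print(n,"exp jar top,bot",proj(p,[.598,.165,.216]).round(1),proj(p,[.598,.165,.11]).round(1),"plug",proj(p,[.481,.173,.12]).round(1))
E
```

```text
[  0.43682428   0.24180311   0.38004874 -34.09390803]
w jar_mid 0.97 [233.6 202.9] bbox 213 257 177 233 1917
w jar_mid 0.76 [239.4   6.3] bbox 219 260 0 13 429
w jar_mid 0.62 [409.   85.5] bbox 372 444 63 110 2765
w lock_face 0.87 [224.4  56.7] bbox 65 420 0 157 32357
s jar_mid 0.75 [232.4 162.6] bbox 226 243 143 184 688
s jar_mid 0.69 [231.3 233.5] bbox 222 242 212 257 830
s jar_mid 0.58 [160.6 215.9] bbox 151 172 194 235 727
s lock_face 0.9 [241.2 203.4] bbox 176 293 164 240 5689
s medicine_box 0.62 [242.1 198.9] bbox 175 293 165 240 5765
s medicine_box 0.27 [339.3 199.6] bbox 331 349 180 223 721
t jar_mid 0.75 [398.  195.9] bbox 386 407 186 203 288
t jar_mid 0.6 [206.8 195.5] bbox 192 217 184 206 441
t jar_mid 0.56 [166.4 258.1] bbox 153 173 252 266 191
t lock_face 0.68 [207.9 202.4] bbox 151 267 161 253 7766
t lock_face 0.29 [398.3 197.1] bbox 386 407 186 203 292
t medicine_box 0.89 [207.3 204.3] bbox 151 267 160 253 7729
w exp jar top,bot [230.3 -69.8] [244.  -12.4] plug [308.3 106. ]
s exp jar top,bot [233.2 145.1] [235.1 181.6] plug [206.9 193.5]
t exp jar top,bot [201.8 193.2] [208.8 197.9] plug [203.4 243.1]
```

View pics/w1.png

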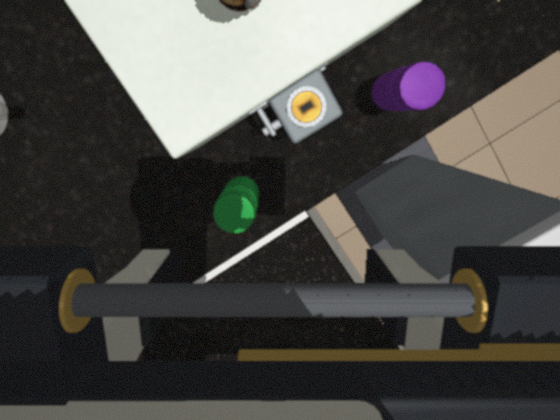

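The wrist view shows the brass plug at (307,105), where I had predicted (308,106), so its position is good. The green and purple look-alikes are at (236,205) and (410,87). A positive tool turn lowers the world yaw, so I'll fix that sign in the helper.

```bash
sed -i 's/round(s\[3\]\/90,4)/round(float(-s[3]\/90),4)/' h.py; python3 -c "
from h import *
plan((.598,.165,.36,0),(.598,.165,.232,0))"
```

```text
[[0.2245, -0.0293, 0.023], -0.3766] -> [ 0.598  0.165  0.36  -0.   ]
[[0.0, -0.0, 0.16], -0.0] -> [ 0.598  0.165  0.232 -0.   ]
```

Request:
send_rows --deltas '[[[0.2245, -0.029, 0.023], -0.377], [[0.2245, -0.029, 0.023], -0.377], [[0.2245, -0.029, 0.023], -0.377], [[0.2245, -0.029, 0.023], -0.377], [[0.2245, -0.029, 0.023], -0.377]]'

```text
clock: 3.77
tool_pos: [0.6, 0.1631, 0.3594]
orientation: [180.0, 0.0, -0.3]
force: [-0.0, 0.9, -0.6]
opening: 0.0876
gripper_force: 0.0
```

```bash
python3 - <<'E'
from h import *
print(pose())
q=ctrl.snapshot("wrist");cv2.imwrite("pics/w2.png",q["color"][:,:,::-1])
s=ctrl.snapshot("scene");t=ctrl.snapshot("top")
for n,p in(("w",q),("s",s),("t",t)):
  for d in ctrl.cut_out(p,"jar_mid")[:3]:
    m=d["pixels"];ys,xs=np.nonzero(m)
    print(n,round(d["conf"],2),(np.array(d["xy"])*[560,420]).round(1),"bbox",xs.min(),xs.max(),ys.min(),ys.max(),m.sum())
  print("exp jar top,bot",proj(p,[.598,.165,.216]).round(1),proj(p,[.598,.165,.11]).round(1),"plug",proj(p,[.481,.173,.12]).round(1))
E
```

```text
[ 0.5999952   0.16308188  0.35936598 -0.328671  ]
w 0.86 [351.6 327.2] bbox 329 376 276 349 1347
w 0.8 [164.5 334. ] bbox 143 188 278 351 702
w 0.73 [265.7 207.2] bbox 236 299 165 246 4041
exp jar top,bot [271.6 221.9] [271.8 189. ] plug [264.8 302.4]
s 0.88 [161.8 213.9] bbox 151 171 194 235 706
s 0.7 [231.5 232. ] bbox 223 243 211 257 831
exp jar top,bot [233.2 145.1] [235.1 181.6] plug [206.9 193.5]
t 0.91 [162.6 261.4] bbox 147 173 252 269 380
t 0.65 [244.9 262.7] bbox 236 253 253 270 248
t 0.57 [205.7 190.6] bbox 199 211 184 205 127
exp jar top,bot [201.8 193.2] [208.8 197.9] plug [203.4 243.1]
```

View pics/w2.png

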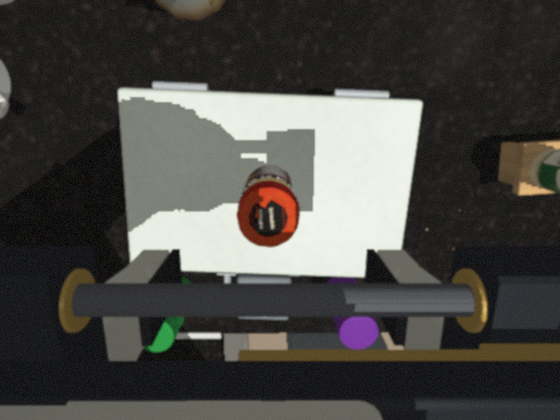

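The jar's cap sits at (268,215) between the fingers. The lid's rear edge runs from (120,88) to (421,101), which fits a box yaw of about −2.5°.

```bash
python3 -c "
from h import *
p=ctrl.snapshot('wrist')
a,b=atz(p,(120,88),.11),atz(p,(421,101),.11);d=a-b
print(a,b,np.hypot(*d[:2]),np.degrees(np.arctan2(-d[0],d[1])))
c=(a+b)[:2]/2;print(c)
print('jar',atz(p,(268.5,215),.216))
plan((.602,.1665,.232,0))"
```

```text
[0.69013825 0.30218498 0.11      ] [0.67546798 0.02973126 0.11      ] 0.2728484013307067 -3.0821133843477626
[0.68280312 0.16595812]
jar [0.60024707 0.16863192 0.216     ]
[[0.0058, -0.0022, 0.1608], -0.0076] -> [ 0.602  0.166  0.232 -0.   ]
```

Request:
send_rows --deltas '[[[0.002, -0.006, 0.05], 0], [[0.002, -0.006, 0.1], 0], [[0.002, -0.006, 0.14], 0], [[0.002, -0.006, 0.159], 0], [[0.002, -0.006, 0.159], 0]]'

```text
clock: 4.53
tool_pos: [0.597, 0.1691, 0.2294]
orientation: [179.9, 0.3, -0.6]
force: [0.0, 0.2, -0.4]
opening: 0.0875
gripper_force: 0.0
```

Request:
send_rows --deltas '[[[0, 0, 0], 0], [[0, 0, 0], 0], [[0, 0, 0], 0], [[0, 0, 0], 0], [[0, 0, 0], 0]]' --gripper 0.3

```text
clock: 4.95
tool_pos: [0.5999, 0.1693, 0.2343]
orientation: [-179.9, -0.1, -0.7]
force: [0.2, -0.1, 0.2]
opening: 0.0597
gripper_force: 0.0
```

Request:
send_rows --deltas '[[[0, 0, 0], 0], [[0, 0, 0], 0], [[0, 0, 0], 0], [[0, 0, 0], 0], [[0, 0, 0], 0]]'

```text
clock: 5.37
tool_pos: [0.5997, 0.1689, 0.2332]
orientation: [180.0, -0.0, -0.7]
force: [-0.6, -0.4, 2.3]
opening: 0.0438
gripper_force: 29.9
```

```bash
python3 -c "
from h import *
plan((.60,.169,.34,-.7),(.605,-.2,.33,3.8))"
```

```text
[[0.0003, -0.0001, -0.1335], 0.0005] -> [ 0.6    0.169  0.34  -0.7  ]
[[0.0059, 0.2306, 0.0063], -0.025] -> [ 0.602 -0.015  0.335  1.55 ]
[[-0.0031, 0.2306, 0.0063], -0.025] -> [ 0.605 -0.2    0.33   3.8  ]
```

Request:
send_rows --deltas '[[[0, 0, -0.02], 0], [[0, 0, -0.05], 0], [[0, 0, -0.09], 0], [[0, 0, -0.12], 0], [[0, 0, -0.134], 0]]'

```text
clock: 5.78
tool_pos: [0.6004, 0.1693, 0.3436]
orientation: [-179.9, -0.2, -0.6]
force: [0.8, 0.5, -0.2]
opening: 0.0433
gripper_force: 29.9
```

Request:
send_rows --deltas '[[[0.006, 0.04, 0.006], -0.025], [[0.006, 0.085, 0.006], -0.025], [[0.006, 0.135, 0.006], -0.025], [[0.006, 0.185, 0.006], -0.025], [[0.006, 0.231, 0.006], -0.025]]'

```text
clock: 6.2
tool_pos: [0.6015, -0.0175, 0.3343]
orientation: [-180.0, 0.1, 1.6]
force: [0.9, 0.2, -0.6]
opening: 0.0439
gripper_force: 29.9
```

Request:
send_rows --deltas '[[[-0.003, 0.05, 0.006], -0.025], [[-0.003, 0.1, 0.006], -0.025], [[-0.003, 0.15, 0.006], -0.025], [[-0.003, 0.2, 0.006], -0.025], [[-0.003, 0.231, 0.006], -0.025]]'

```text
clock: 6.62
tool_pos: [0.6042, -0.2038, 0.3293]
orientation: [-180.0, 0.1, 3.7]
force: [1.2, 1.3, -1.8]
opening: 0.0438
gripper_force: 29.9
```

```bash
python3 - <<'E'
from h import *
print(pose(),ctrl.get_obs()["gripper_force"])
q=ctrl.snapshot("wrist");cv2.imwrite("pics/w3.png",q["color"][:,:,::-1])
for k in("ledge_top","ledge_jar","ledge_salt"):
  for d in ctrl.cut_out(q,k)[:2]:
    m=d["pixels"];ys,xs=np.nonzero(m)
    print(k,round(d["conf"],2),(np.array(d["xy"])*[560,420]).round(1),"bbox",xs.min(),xs.max(),ys.min(),ys.max(),m.sum())
e=np.array([np.sin(np.radians(-3.8)),np.cos(np.radians(3.8))])
c=np.array([.612,-.233]);n=np.array([e[1],-e[0]])
for a in(-.125,.125):
  for b in(-.029,.029): print("corner",proj(q,[*(c+a*e+b*n),.06]).round(1))
for a,h in((.095,.166),(-.095,.15)): print("top",proj(q,[*(c+a*e),h]).round(1))
E
```

```text
[ 0.60420538 -0.20379927  0.32927451  3.74384792] 29.917310604359955
ledge_top 0.75 [307.  168.5] bbox 179 429 144 202 9857
ledge_jar 0.85 [194.7 189.3] bbox 156 229 154 226 3850
ledge_salt 0.55 [414.8 182.1] bbox 379 451 156 209 2781
corner [422.9 204.5]
corner [429.5 148. ]
corner [182.  204.7]
corner [178.  148.3]
top [185.2 203.4]
top [435.2 198. ]
```

View pics/w3.png

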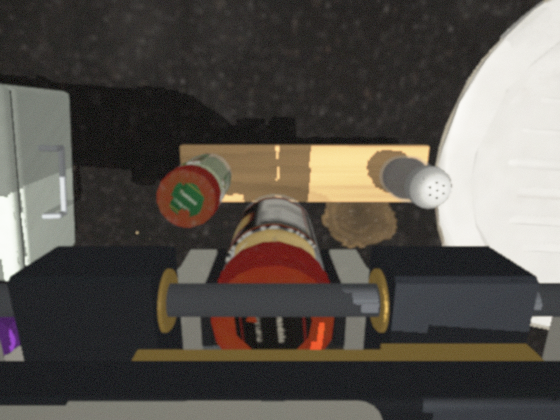

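The ledge shows at (179–429, 144–202), about 3 rows from the prediction, so its centre is about (0.615, −0.233). The held jar is vertical in the fingers. Next I'll lower it.

```bash
python3 -c "
from h import *
plan((.6145,-.233,.325,3.8),(.6145,-.233,.20,3.8),(.6145,-.233,.184,3.8))"
```

```text
[[0.0099, 0.0403, 0.0052], -0.0009] -> [ 0.614 -0.233  0.325  3.8  ]
[[0.0, 0.0, 0.1562], -0.0] -> [ 0.614 -0.233  0.2    3.8  ]
[[0.0, 0.0, 0.02], -0.0] -> [ 0.614 -0.233  0.184  3.8  ]
```

Request:
send_rows --deltas '[[[0.01, 0.04, 0.005], 0], [[0.01, 0.04, 0.005], 0], [[0.01, 0.04, 0.04], 0], [[0.01, 0.04, 0.08], 0], [[0.01, 0.04, 0.115], 0]]'

```text
clock: 7.23
tool_pos: [0.615, -0.2307, 0.237]
orientation: [-180.0, -0.0, 3.9]
force: [-0.8, -0.1, -2.7]
opening: 0.0442
gripper_force: 29.9
```

Request:
send_rows --deltas '[[[0, 0, 0.02], 0], [[0, 0, 0.035], 0], [[0, 0, 0.044], 0], [[0, 0, 0.044], 0], [[0, 0, 0.044], 0]]'

```text
clock: 7.65
tool_pos: [0.6157, -0.2317, 0.204]
orientation: [180.0, -0.0, 3.9]
force: [0.2, 0.2, -1.2]
opening: 0.0439
gripper_force: 29.9
```

```bash
python3 -c "
from h import *
print(pose(),ctrl.get_obs()['force'])"
```

```text
[ 0.61566205 -0.23166912  0.2040286   3.88597526] [ 0.24878528  0.21155723 -1.23692063]
```

Request:
send_rows --deltas '[[[0, 0, 0.006], 0], [[0, 0, 0.012], 0], [[0, 0, 0.018], 0], [[0, 0, 0.02], 0], [[0, 0, 0.02], 0]]'

```text
clock: 8.07
tool_pos: [0.6148, -0.232, 0.1868]
orientation: [-180.0, 0.0, 3.8]
force: [-1.1, -0.5, -2.5]
opening: 0.0438
gripper_force: 29.9
```

Request:
send_rows --deltas '[[[0, 0, 0.001], 0], [[0, 0, 0.002], 0], [[0, 0, 0.003], 0], [[0, 0, 0.003], 0], [[0, 0, 0.003], 0]]'

```text
clock: 8.48
tool_pos: [0.6151, -0.232, 0.185]
orientation: [180.0, 0.0, 3.8]
force: [-0.2, -0.4, -1.6]
opening: 0.044
gripper_force: 29.9
```

Request:
send_rows --deltas '[[[0, 0, 0.001], 0], [[0, 0, 0.002], 0], [[0, 0, 0.003], 0], [[0, 0, 0.003], 0], [[0, 0, 0.003], 0]]'

```text
clock: 8.9
tool_pos: [0.6154, -0.2321, 0.1832]
orientation: [180.0, -0.0, 3.9]
force: [-1.1, 1.1, 3.8]
opening: 0.044
gripper_force: 29.9
```

Request:
send_rows --deltas '[[[0, 0, 0], 0], [[0, 0, 0], 0], [[0, 0, 0], 0], [[0, 0, 0], 0], [[0, 0, 0], 0]]' --gripper 0.66

```text
clock: 9.32
tool_pos: [0.6151, -0.232, 0.1823]
orientation: [-180.0, 0.0, 3.8]
force: [-0.1, 0.5, -0.3]
opening: 0.0578
gripper_force: 0.0
```

Request:
send_rows --deltas '[[[0, 0, -0.005], 0], [[0, 0, -0.03], 0], [[0, 0, -0.07], 0], [[0, 0, -0.12], 0], [[0, 0, -0.17], 0]]'

```text
clock: 9.73
tool_pos: [0.6146, -0.232, 0.3198]
orientation: [-180.0, 0.1, 3.8]
force: [1.1, -0.8, 1.1]
opening: 0.0578
gripper_force: 0.0
```

```bash
python3 - <<'E'
from h import *
print(pose(),ctrl.get_obs()["opening"])
s=ctrl.snapshot("scene");t=ctrl.snapshot("top")
for n,p in(("s",s),("t",t)):
  for d in ctrl.cut_out(p,"jar_mid")[:5]:
    m=d["pixels"];ys,xs=np.nonzero(m)
    print(n,round(d["conf"],2),"bbox",xs.min(),xs.max(),ys.min(),ys.max(),m.sum())
  print("exp top,bot",proj(p,[.615,-.232,.166]).round(1),proj(p,[.615,-.232,.06]).round(1))
# hover for key: rail ~ (.465,-.248) yaw 10.5, view keys
plan((.43,-.27,.33,-79.5))
cv2.imwrite("pics/s1.png",cv2.resize(s["color"][150:300,290:470,::-1],None,fx=3,fy=3))
E
```

```text
[ 0.61458452 -0.23196542  0.31980818  3.84573168] 0.05781136620828199
s 0.93 bbox 366 387 186 231 822
s 0.72 bbox 150 171 194 235 722
s 0.64 bbox 223 242 212 257 796
exp top,bot [377.7 188.8] [373.7 227.5]
t 0.94 bbox 147 173 252 269 389
exp top,bot [366.1 193. ] [357.1 197.5]
[[-0.0782, 0.0106, -0.0039], 0.3087] -> [  0.554  -0.245   0.324 -23.94 ]
[[-0.0642, 0.0458, -0.0039], 0.3087] -> [  0.492  -0.257   0.327 -51.72 ]
[[-0.0355, 0.0705, -0.0039], 0.3087] -> [  0.43  -0.27   0.33 -79.5 ]
```

The new jar's mask in the scene picture (366–387, 186–231) matches an upright jar at the ledge's middle. Next I'll move above the square key.

```bash
python3 - <<'E'
from h import *
plan((.472,-.275,.30,-79.5))
E
```

```text
[[-0.0609, 0.0139, 0.0086], 0.3087] -> [  0.568  -0.246   0.314 -23.94 ]
[[-0.0474, 0.0406, 0.0086], 0.3087] -> [  0.52   -0.261   0.307 -51.72 ]
[[-0.023, 0.058, 0.0086], 0.3087] -> [  0.472  -0.275   0.3   -79.5  ]
```

Request:
send_rows --deltas '[[[-0.061, 0.014, 0], 0.309], [[-0.061, 0.014, 0], 0.309], [[-0.061, 0.014, 0], 0.309], [[-0.061, 0.014, 0], 0.309], [[-0.061, 0.014, 0], 0.309]]'

```text
clock: 10.35
tool_pos: [0.5664, -0.2465, 0.3175]
orientation: [180.0, 0.1, -24.3]
force: [-0.0, -0.4, -0.1]
opening: 0.0578
gripper_force: 0.0
```

Request:
send_rows --deltas '[[[-0.047, 0.041, 0.009], 0.309], [[-0.047, 0.041, 0.009], 0.309], [[-0.047, 0.041, 0.009], 0.309], [[-0.047, 0.041, 0.009], 0.309], [[-0.047, 0.041, 0.009], 0.309]]'

```text
clock: 10.77
tool_pos: [0.519, -0.2611, 0.3106]
orientation: [179.9, 0.1, -51.9]
force: [0.9, -0.3, 0.5]
opening: 0.0578
gripper_force: 0.0
```

Request:
send_rows --deltas '[[[-0.023, 0.058, 0.017], 0.309], [[-0.023, 0.058, 0.017], 0.309], [[-0.023, 0.058, 0.017], 0.309], [[-0.023, 0.058, 0.017], 0.309], [[-0.023, 0.058, 0.017], 0.309]]'

```text
clock: 11.18
tool_pos: [0.4714, -0.2754, 0.2972]
orientation: [179.9, 0.0, -79.5]
force: [0.4, -0.3, -0.2]
opening: 0.0578
gripper_force: 0.0
```

Request:
send_rows --deltas '[[[0, 0, 0], 0], [[0, 0, 0], 0], [[0, 0, 0], 0], [[0, 0, 0], 0], [[0, 0, 0], 0]]' --gripper 0.6

```text
clock: 11.6
tool_pos: [0.4718, -0.2753, 0.2977]
orientation: [180.0, 0.0, -79.5]
force: [0.2, -0.4, -0.4]
opening: 0.0526
gripper_force: 0.0
```

```bash
python3 - <<'E'
from h import *
print(pose())
q=ctrl.snapshot("wrist");cv2.imwrite("pics/w4.png",q["color"][:,:,::-1])
for k in("square_key_grip","round_key_grip","key_rail"):
  for d in ctrl.cut_out(q,k)[:2]:
    m=d["pixels"];ys,xs=np.nonzero(m)
    r=cv2.minAreaRect(np.c_[xs,ys].astype(np.float32))
    b=cv2.boxPoints(r)
    print(k,round(d["conf"],2),(np.array(d["xy"])*[560,420]).round(1),"bbox",xs.min(),xs.max(),ys.min(),ys.max(),m.sum(),"rect@.088",[atz(q,x,.088)[:2].round(4).tolist() for x in b],"@.052",[atz(q,x,.052)[:2].round(4).tolist() for x in b])
E
```

```text
[  0.47177533  -0.27532252   0.29765562 -79.47845683]
square_key_grip 0.89 [275.1 183.8] bbox 269 277 163 199 314 rect@.088 [[0.4798, -0.3026], [0.4732, -0.3038], [0.4674, -0.2733], [0.4742, -0.272]] @.052 [[0.4792, -0.2975], [0.4718, -0.2989], [0.4654, -0.2647], [0.473, -0.2633]]
square_key_grip 0.5 [86.6 95.7] bbox 37 136 70 127 4619 rect@.088 [[0.6723, -0.2982], [0.6714, -0.342], [0.5945, -0.3541], [0.5923, -0.3107]] @.052 [[0.6947, -0.2926], [0.6937, -0.3416], [0.6077, -0.3551], [0.6052, -0.3066]]
round_key_grip 0.53 [274.  250.9] bbox 269 277 236 270 302 rect@.088 [[0.4681, -0.2388], [0.4611, -0.2401], [0.455, -0.2078], [0.4622, -0.2065]] @.052 [[0.4662, -0.2261], [0.4583, -0.2275], [0.4515, -0.1914], [0.4595, -0.1899]]
key_rail 0.7 [270.8 204.8] bbox 253 293 130 283 5069 rect@.088 [[0.4975, -0.3268], [0.4653, -0.3328], [0.4381, -0.1977], [0.4744, -0.191]] @.052 [[0.4991, -0.3246], [0.463, -0.3313], [0.4326, -0.1801], [0.4731, -0.1725]]
```

View pics/w4.png

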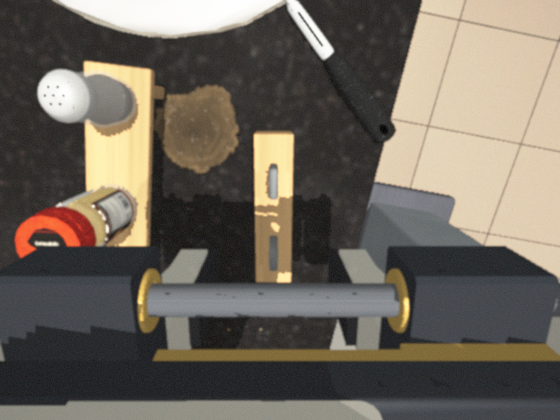

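The square key's head is at (273,183), the end of the rail farthest from the round key at (273,252), and its centre is about (0.4733, −0.286). The placed jar stands on the ledge at (60,235).

```bash
python3 - <<'E'
from h import *
plan((.4733,-.286,.16,-79.3),(.4733,-.286,.125,-79.3))
E
```

```text
[[0.0134, 0.0004, 0.1722], -0.0028] -> [  0.473  -0.286   0.16  -79.3  ]
[[0.0, -0.0, 0.0438], -0.0] -> [  0.473  -0.286   0.125 -79.3  ]
```

Request:
send_rows --deltas '[[[0.0134, 0.0004, 0.04], 0], [[0.0134, 0.0004, 0.09], 0], [[0.0134, 0.0004, 0.135], 0], [[0.0134, 0.0004, 0.165], 0], [[0.0134, 0.0004, 0.172], 0]]'

```text
clock: 12.22
tool_pos: [0.4708, -0.2853, 0.1558]
orientation: [179.6, 0.2, -79.6]
force: [-1.1, 0.1, -0.4]
opening: 0.0528
gripper_force: 0.0
```

Request:
send_rows --deltas '[[[0, 0, 0.015], 0], [[0, 0, 0.03], 0], [[0, 0, 0.043], 0], [[0, 0, 0.043], 0], [[0, 0, 0.043], 0]]'

```text
clock: 12.63
tool_pos: [0.4735, -0.2861, 0.1262]
orientation: [180.0, -0.0, -79.6]
force: [0.8, -0.1, 0.9]
opening: 0.0527
gripper_force: 0.0
```

```bash
python3 - <<'E'
from h import *
print(pose(),ctrl.get_obs()["force"])
E
```

```text
[  0.47351822  -0.28609464   0.12618427 -79.56719142] [ 0.8463795  -0.10911787  0.89660858]
```

Now I'll close on the key at this height.

Request:
send_rows --deltas '[[[0, 0, 0.001], 0], [[0, 0, 0.001], 0], [[0, 0, 0.001], 0], [[0, 0, 0.001], 0], [[0, 0, 0.001], 0]]' --gripper 0

```text
clock: 13.05
tool_pos: [0.4734, -0.2861, 0.1253]
orientation: [-180.0, -0.0, -79.6]
force: [0.2, -1.2, 0.1]
opening: 0.0246
gripper_force: 0.0
```

Request:
send_rows --deltas '[[[0, 0, 0], 0], [[0, 0, 0], 0], [[0, 0, 0], 0], [[0, 0, 0], 0], [[0, 0, 0], 0]]'

```text
clock: 13.47
tool_pos: [0.4733, -0.286, 0.125]
orientation: [180.0, -0.0, -79.6]
force: [-0.3, 0.7, 0.6]
opening: 0.0077
gripper_force: 30.0
```

Request:
send_rows --deltas '[[[0, 0, 0], 0], [[0, 0, 0], 0], [[0, 0, 0], 0], [[0, 0, 0], 0], [[0, 0, 0], 0]]'

```text
clock: 13.88
tool_pos: [0.4733, -0.286, 0.125]
orientation: [-180.0, -0.0, -79.6]
force: [-1.1, 0.6, 2.5]
opening: 0.008
gripper_force: 30.0
```

```bash
python3 - <<'E'
from h import *
plan((.4733,-.286,.28,-79.6),(.48,.225,.28,-92.7))
E
```

```text
[[0.0, -0.0, -0.1937], 0.0002] -> [  0.473  -0.286   0.28  -79.6  ]
[[-0.2089, -0.0412, -0.0], 0.0485] -> [  0.476  -0.116   0.28  -83.967]
[[-0.2114, -0.0252, -0.0], 0.0485] -> [ 4.7800e-01  5.5000e-02  2.8000e-01 -8.8333e+01]
[[-0.2127, -0.009, -0.0], 0.0485] -> [  0.48    0.225   0.28  -92.7  ]
```

Request:
send_rows --deltas '[[[0, 0, -0.02], 0], [[0, 0, -0.06], 0], [[0, 0, -0.11], 0], [[0, 0, -0.16], 0], [[0, 0, -0.194], 0]]'

```text
clock: 14.3
tool_pos: [0.4738, -0.2863, 0.2839]
orientation: [-179.8, -0.1, -79.6]
force: [0.2, -0.6, -0.4]
opening: 0.0084
gripper_force: 30.0
```

Request:
send_rows --deltas '[[[-0.03, -0.006, 0], 0.048], [[-0.07, -0.014, 0], 0.048], [[-0.115, -0.023, 0], 0.048], [[-0.165, -0.033, 0], 0.048], [[-0.209, -0.041, 0], 0.048]]'

```text
clock: 14.72
tool_pos: [0.4749, -0.114, 0.28]
orientation: [-180.0, 0.0, -84.0]
force: [1.3, 0.5, 0.5]
opening: 0.0081
gripper_force: 30.0
```

Request:
send_rows --deltas '[[[-0.05, -0.005, 0], 0.048], [[-0.1, -0.01, 0], 0.048], [[-0.15, -0.018, 0], 0.048], [[-0.2, -0.025, 0], 0.048], [[-0.211, -0.025, 0], 0.048]]'

```text
clock: 15.13
tool_pos: [0.4776, 0.0587, 0.2802]
orientation: [-179.9, 0.1, -88.1]
force: [0.4, -0.1, -0.1]
opening: 0.0079
gripper_force: 30.0
```

Request:
send_rows --deltas '[[[-0.05, -0.002, 0], 0.048], [[-0.1, -0.005, 0], 0.048], [[-0.15, -0.008, 0], 0.048], [[-0.2, -0.009, 0], 0.048], [[-0.213, -0.009, 0], 0.048]]'

```text
clock: 15.55
tool_pos: [0.4793, 0.2293, 0.2798]
orientation: [-180.0, 0.0, -92.4]
force: [0.8, -0.2, 0.3]
opening: 0.0079
gripper_force: 30.0
```

```bash
cat > m.py <<'E'
from h import *
import sys
print(pose(),ctrl.get_obs()["opening"],ctrl.get_obs()["gripper_force"])
q=ctrl.snapshot("wrist");cv2.imwrite(f"pics/{sys.argv[1]}.png",q["color"][:,:,::-1])
u,v=proj(q,[.481,.173,.12]).round().astype(int);print("pred",u,v)
hsv=cv2.cvtColor(q["color"],cv2.COLOR_RGB2HSV)
m=((hsv[...,0]>12)&(hsv[...,0]<35)&(hsv[...,1]>120)&(hsv[...,2]>90)).astype(np.uint8)
w=np.zeros_like(m);w[max(0,v-45):v+45,u-45:u+45]=m[max(0,v-45):v+45,u-45:u+45]
c=max(cv2.findContours(w,0,1)[0],key=cv2.contourArea)
(e,ax,an)=cv2.fitEllipse(c);print("ellipse",np.round(e,1),np.round(ax,1),"-> plug",atz(q,e,.12).round(4))
k=np.zeros_like(m);cv2.fillPoly(k,[c],1);k=cv2.erode(k,np.ones((5,5)));ys,xs=np.nonzero((k>0)&(hsv[...,2]<90))
if len(xs)>8:
    r=cv2.minAreaRect(np.c_[xs,ys].astype(np.float32));b=np.array([atz(q,x,.119)[:2] for x in cv2.boxPoints(r)])
    e1,e2=b[1]-b[0],b[2]-b[1];l=e1 if np.hypot(*e1)>np.hypot(*e2) else e2
    print("keyway",len(xs),b.mean(0).round(4),"axis deg",np.degrees(np.arctan2(l[1],l[0]))%180,np.hypot(*e1),np.hypot(*e2))
E
python3 m.py w5
```

```text
[  0.47932942   0.22928402   0.27977704 -92.40870561] 0.007869905667611747 30.000377297401428
pred 266 133
ellipse [265.5 135.1] [38.9 39.9] -> plug [0.4816 0.1746 0.12  ]
keyway 107 [0.4816 0.1749] axis deg 87.4280013984848 0.00479455823409753 0.010137369004063895
```

View pics/w5.png

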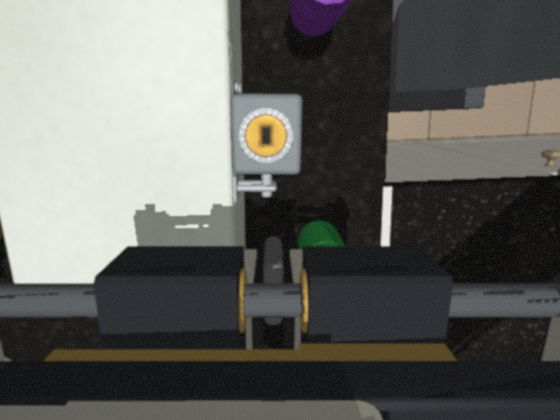

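The wrist view shows the brass plug at (266,135) with the keyway upright, and the held key in the fingers at (272,236–325). I'll check how the key sits in the hand before lowering it.

```bash
python3 - <<'E'
from h import *
q=ctrl.snapshot("wrist");o=ctrl.get_obs()
P=pose();y=np.radians(P[3]);tx=np.array([np.cos(y),np.sin(y),0]);ty=np.array([np.sin(y),-np.cos(y),0])
def T(a,b,c): return P[:3]+a*tx+b*ty-[0,0,c]
for n,(a,c) in dict(headtop=(.014,.037),shoulder=(.014,.073),tip=(.003,.099),taper=(.005,.094)).items():
    print(n,[proj(q,T(a,b,c)).round(1).tolist() for b in(-.004,-.002,0,.002,.004)])
for d in ctrl.cut_out(q,"square_key_grip")[:2]:
    m=d["pixels"];ys,xs=np.nonzero(m);print(d["conf"],"bbox",xs.min(),xs.max(),ys.min(),ys.max())
g=cv2.cvtColor(q["color"],cv2.COLOR_RGB2GRAY)
for r in range(228,282,3): print(r,g[r,256:290:2].tolist())
plan((.4816,.1747,.25,-92.6),(.4816,.1747,.223,-92.6))
E
```

```text
headtop [[261.5, 258.6], [266.6, 258.6], [271.8, 258.6], [277.0, 258.6], [282.2, 258.6]]
shoulder [[263.7, 228.9], [267.9, 228.9], [272.0, 228.9], [276.2, 228.9], [280.3, 228.9]]
tip [[265.0, 232.7], [268.6, 232.7], [272.1, 232.7], [275.7, 232.7], [279.3, 232.8]]
taper [[264.8, 232.3], [268.5, 232.3], [272.1, 232.3], [275.8, 232.3], [279.5, 232.3]]
0.63 bbox 263 282 237 324
228 [15, 16, 16, 10, 23, 17, 17, 23, 19, 20, 12, 15, 18, 17, 17, 22, 14]
231 [19, 15, 15, 19, 19, 14, 18, 16, 18, 19, 25, 19, 21, 16, 22, 7, 13]
234 [9, 20, 16, 18, 17, 22, 10, 16, 17, 12, 13, 13, 22, 28, 10, 12, 17]
237 [19, 22, 17, 22, 19, 22, 25, 45, 58, 50, 50, 34, 29, 20, 14, 15, 16]
240 [19, 13, 25, 19, 28, 47, 54, 54, 53, 54, 55, 51, 47, 8, 22, 6, 19]
243 [6, 19, 18, 19, 33, 53, 57, 53, 56, 54, 60, 54, 55, 26, 22, 14, 15]
246 [2, 22, 26, 21, 39, 55, 53, 57, 55, 54, 59, 61, 50, 31, 12, 15, 22]
249 [47, 27, 18, 16, 41, 57, 59, 57, 58, 58, 60, 59, 57, 36, 22, 17, 23]
252 [74, 22, 14, 27, 37, 57, 54, 55, 55, 52, 57, 52, 55, 41, 12, 15, 28]
255 [68, 26, 27, 19, 47, 55, 58, 55, 60, 57, 62, 54, 54, 43, 28, 22, 27]
258 [56, 24, 9, 28, 44, 53, 53, 58, 54, 53, 58, 55, 53, 42, 22, 26, 22]
261 [50, 10, 17, 23, 51, 58, 58, 57, 57, 58, 60, 56, 51, 50, 27, 23, 25]
264 [42, 16, 25, 25, 42, 56, 61, 58, 61, 60, 65, 62, 60, 49, 25, 25, 21]
267 [33, 19, 20, 28, 51, 63, 57, 66, 67, 65, 64, 61, 64, 54, 18, 22, 19]
270 [24, 9, 19, 35, 56, 65, 68, 65, 65, 62, 63, 63, 59, 56, 23, 22, 26]
273 [21, 19, 18, 30, 49, 63, 60, 64, 68, 68, 63, 66, 63, 57, 30, 24, 19]
276 [18, 18, 15, 28, 52, 63, 62, 66, 66, 65, 62, 65, 62, 49, 30, 21, 21]
279 [26, 26, 17, 27, 56, 64, 64, 61, 67, 65, 66, 66, 65, 54, 25, 18, 21]
[[0.0634, -0.0061, 0.0369], 0.0018] -> [  0.482   0.175   0.25  -92.6  ]
[[-0.0, 0.0, 0.0337], -0.0] -> [  0.482   0.175   0.223 -92.6  ]
```

```bash
python3 - <<'E'
from h import *
s=ctrl.snapshot("scene")["color"][:,:,::-1]
a=cv2.imread("pics/scene0.png");w=cv2.imread("pics/w5.png");w4=cv2.imread("pics/w4.png")
p=ctrl.snapshot("scene");u,v=proj(p,[.4793,.2293,.21]).astype(int);print(u,v,[round(d["conf"],2) for d in ctrl.boxes_of(p,"square_key_grip")],[round(d["conf"],2) for d in ctrl.boxes_of(p,"round_key_grip")],[d["xy"] for d in ctrl.boxes_of(p,"round_key_grip")][:2])
t=[a[235:290,325:400],w[225:335,235:310],s[235:290,325:400],s[v-30:v+30,u-40:u+40]]
t=[cv2.resize(x,(400,300),interpolation=cv2.INTER_CUBIC) for x in t]
cv2.imwrite("pics/c1.png",np.vstack([np.hstack(t[:2]),np.hstack(t[2:])]))
E
```

```text
185 156 [0.47] [0.57] [[0.6163, 0.6019]]
```

View pics/c1.png

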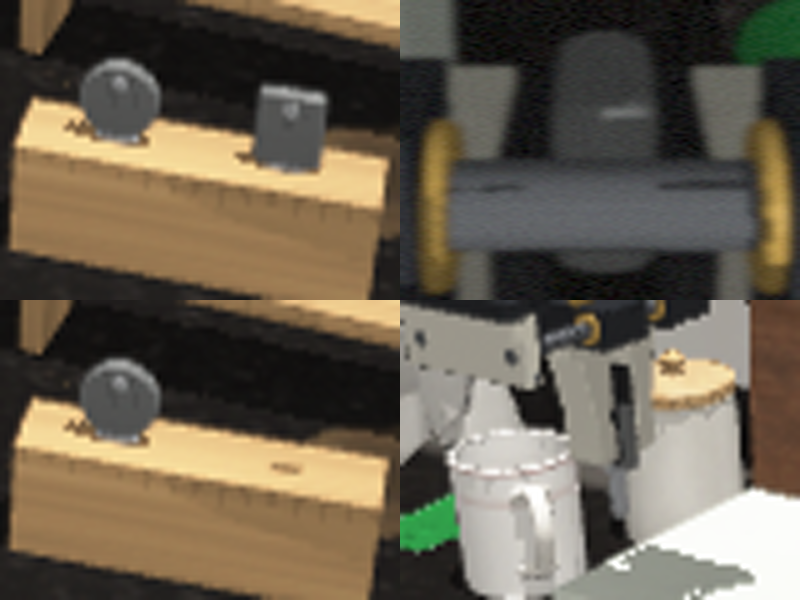

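The top-left tile shows the square and round keys on the rail at the start. In the tile below it only the round key is left and the square slot is empty, so the right key is in the hand. Next I'll go above the lock.

Request:
send_rows --deltas '[[[0.03, -0.003, 0], 0.002], [[0.055, -0.006, 0.01], 0.002], [[0.0634, -0.0061, 0.03], 0.002], [[0.0634, -0.0061, 0.043], 0.002], [[0.0634, -0.0061, 0.043], 0.002]]'

```text
clock: 16.37
tool_pos: [0.481, 0.1725, 0.2438]
orientation: [179.8, -0.1, -92.9]
force: [-0.2, -0.5, -0.1]
opening: 0.0079
gripper_force: 30.0
```

Request:
send_rows --deltas '[[[0, 0, 0], 0], [[0, 0, 0], 0], [[0, 0, 0.01], 0], [[0, 0, 0.02], 0], [[0, 0, 0.02], 0]]'

```text
clock: 16.78
tool_pos: [0.4811, 0.1739, 0.228]
orientation: [179.9, -0.1, -92.7]
force: [-0.7, 0.8, -0.6]
opening: 0.0077
gripper_force: 30.0
```

```bash
python3 - <<'E'
from h import *
print(pose(),ctrl.get_obs()["force"],ctrl.get_obs()["moment"])
plan((.4816,.1747,.216,-92.6))
s=ctrl.snapshot("scene");u,v=proj(s,[.4816,.1747,.13]).astype(int);print(u,v)
x=s["color"][v-45:v+45,u-60:u+60,::-1];cv2.imwrite("pics/c2.png",cv2.resize(x,(800,600),interpolation=cv2.INTER_CUBIC))
E
```

```text
[  0.48107064   0.17393453   0.22799545 -92.72320649] [-0.71412035  0.82607198 -0.60963968] [ 0.03402713  0.02662541 -0.00089883]
[[-0.001, -0.0006, 0.015], -0.0014] -> [  0.482   0.175   0.216 -92.6  ]
206 189
```

Request:
send_rows --deltas '[[[-0.001, -0.0006, 0.003], 0], [[-0.001, -0.0006, 0.006], 0], [[-0.001, -0.0006, 0.009], 0], [[-0.001, -0.0006, 0.012], 0], [[-0.001, -0.0006, 0.014], 0]]'

```text
clock: 17.25
tool_pos: [0.4823, 0.1748, 0.2183]
orientation: [180.0, -0.0, -92.7]
force: [-0.5, -0.5, -0.3]
opening: 0.0081
gripper_force: 30.0
```

Request:
send_rows --deltas '[[[0, 0, 0.001], 0], [[0, 0, 0.002], 0], [[0, 0, 0.003], 0], [[0, 0, 0.004], 0], [[0, 0, 0.005], 0]]'

```text
clock: 17.67
tool_pos: [0.4824, 0.1748, 0.2146]
orientation: [-180.0, 0.0, -92.7]
force: [-0.5, 0.3, -0.7]
opening: 0.0079
gripper_force: 30.0
```

Request:
send_rows --deltas '[[[0, 0, 0.001], 0], [[0, 0, 0.002], 0], [[0, 0, 0.003], 0], [[0, 0, 0.004], 0], [[0, 0, 0.005], 0]]'

```text
clock: 18.08
tool_pos: [0.4824, 0.1748, 0.2105]
orientation: [180.0, 0.0, -92.7]
force: [0.1, -0.1, -1.0]
opening: 0.0077
gripper_force: 30.0
```

Request:
send_rows --deltas '[[[0, 0, 0.001], 0], [[0, 0, 0.002], 0], [[0, 0, 0.003], 0], [[0, 0, 0.004], 0], [[0, 0, 0.004], 0]]'

```text
clock: 18.5
tool_pos: [0.4819, 0.1746, 0.207]
orientation: [179.9, -0.0, -92.7]
force: [-1.7, 0.8, -0.8]
opening: 0.0079
gripper_force: 30.0
```

Request:
send_rows --deltas '[[[0, 0, 0.001], 0], [[0, 0, 0.002], 0], [[0, 0, 0.003], 0], [[0, 0, 0.004], 0], [[0, 0, 0.004], 0]]'

```text
clock: 18.92
tool_pos: [0.4819, 0.1746, 0.2037]
orientation: [179.9, -0.0, -92.7]
force: [-4.8, 1.4, -0.7]
opening: 0.0081
gripper_force: 30.0
```

Request:
send_rows --deltas '[[[0, 0, 0.001], 0], [[0, 0, 0.002], 0], [[0, 0, 0.003], 0], [[0, 0, 0.004], 0], [[0, 0, 0.004], 0]]'

```text
clock: 19.33
tool_pos: [0.4821, 0.1745, 0.2008]
orientation: [180.0, -0.0, -92.7]
force: [-4.7, -0.6, -0.1]
opening: 0.0079
gripper_force: 30.0
```

Request:
send_rows --deltas '[[[0, 0.0006, 0.001], 0], [[0, 0.0006, 0.002], 0], [[0, 0.0006, 0.003], 0], [[0, 0.0006, 0.004], 0], [[0, 0.0006, 0.004], 0]]'

```text
clock: 19.75
tool_pos: [0.4824, 0.1749, 0.1981]
orientation: [-179.9, 0.0, -92.7]
force: [-2.4, -1.7, 1.6]
opening: 0.008
gripper_force: 30.0
```

Request:
send_rows --deltas '[[[0, 0, 0.001], 0], [[0, 0, 0.002], 0], [[0, 0, 0.003], 0], [[0, 0, 0.004], 0], [[0, 0, 0.004], 0]]'

```text
clock: 20.17
tool_pos: [0.4825, 0.1749, 0.1947]
orientation: [-179.9, 0.0, -92.7]
force: [1.2, -2.4, 0.7]
opening: 0.0078
gripper_force: 30.0
```

Request:
send_rows --deltas '[[[0, 0, 0.0006], 0], [[0, 0, 0.0012], 0], [[0, 0, 0.0018], 0], [[0, 0, 0.0024], 0], [[0, 0, 0.0024], 0]]'

```text
clock: 20.58
tool_pos: [0.4824, 0.175, 0.1929]
orientation: [-179.9, 0.0, -92.7]
force: [2.3, -3.1, 3.3]
opening: 0.0077
gripper_force: 30.0
```

Request:
send_rows --deltas '[[[0, 0, 0.0006], 0], [[0, 0, 0.0012], 0], [[0, 0, 0.0018], 0], [[0, 0, 0.0018], 0], [[0, 0, 0.0018], 0]]'

```text
clock: 21.0
tool_pos: [0.4825, 0.175, 0.1927]
orientation: [-179.9, 0.0, -92.7]
force: [-2.1, -3.4, 14.9]
opening: 0.0078
gripper_force: 30.0
```

The key stopped at TCP z 0.1927 with 15 N, which is where its shoulder should meet the plug. I'll hold it there briefly, then turn it clockwise.

Request:
send_rows --deltas '[[[0.0004, 0, -0.0004], 0], [[0.0004, 0, -0.0004], 0], [[0.0004, 0, -0.0004], 0], [[0.0004, 0, -0.0004], 0], [[0.0004, 0, -0.0004], 0]]'

```text
clock: 21.42
tool_pos: [0.4825, 0.1749, 0.1928]
orientation: [-179.9, 0.1, -92.7]
force: [-1.2, -1.7, 12.7]
opening: 0.0074
gripper_force: 30.0
```

Request:
send_rows --deltas '[[[0, 0, 0], 0.05], [[0, 0, 0], 0.1], [[0, 0, 0], 0.15], [[0, 0, 0], 0.2], [[0, 0, 0], 0.25]]'

```text
clock: 21.83
tool_pos: [0.4828, 0.1747, 0.1928]
orientation: [-179.9, 0.1, -115.4]
force: [1.3, -4.9, 10.1]
opening: 0.0078
gripper_force: 30.0
```

Request:
send_rows --deltas '[[[0, 0, 0], 0.05], [[0, 0, 0], 0.1], [[0, 0, 0], 0.15], [[0, 0, 0], 0.2], [[0, 0, 0], 0.25]]'

```text
clock: 22.25
tool_pos: [0.4828, 0.1746, 0.1928]
orientation: [-179.9, 0.1, -137.9]
force: [1.5, -3.8, 11.7]
opening: 0.0082
gripper_force: 30.0
```

Request:
send_rows --deltas '[[[0, 0, 0], 0.05], [[0, 0, 0], 0.1], [[0, 0, 0], 0.15], [[0, 0, 0], 0.2], [[0, 0, 0], 0.25]]'

```text
clock: 22.67
tool_pos: [0.4828, 0.1745, 0.1928]
orientation: [-180.0, 0.1, -160.4]
force: [2.2, -4.6, 11.4]
opening: 0.0082
gripper_force: 30.0
```

```bash
python3 -c "
from h import *
o=ctrl.get_obs();print(pose(),o['force'],o['moment'],o['joint_pos'])"
```

```text
[   0.48275275    0.1744861     0.19277179 -160.39802632] [ 2.2476552  -4.6085804  11.44832846] [-1.93794553 -0.71828572  0.03009763] [ 4.18650320e+01  1.05225272e+01 -2.74646363e+01  1.01535193e-01
 -5.19206438e+01 -1.12325655e+02]
```

Request:
send_rows --deltas '[[[0, 0, 0], 0.06], [[0, 0, 0], 0.12], [[0, 0, 0], 0.18], [[0, 0, 0], 0.24], [[0, 0, 0], 0.3]]'

```text
clock: 23.08
tool_pos: [0.4828, 0.1742, 0.1928]
orientation: [-180.0, 0.1, 172.6]
force: [1.4, -6.4, 11.3]
opening: 0.0078
gripper_force: 30.0
```

Request:
send_rows --deltas '[[[0, 0, 0], 0], [[0, 0, 0], 0], [[0, 0, 0], 0], [[0, 0, 0], 0], [[0, 0, 0], 0]]'

```text
clock: 23.5
tool_pos: [0.4828, 0.1742, 0.1928]
orientation: [-180.0, 0.1, 172.8]
force: [2.7, -6.2, 11.4]
opening: 0.0078
gripper_force: 30.0
```

```bash
python3 - <<'E'
from h import *
o=ctrl.get_obs();print(pose(),o['force'],o['moment'],o['gripper_force'])
p=ctrl.snapshot("scene")
print([(round(d["conf"],2),(np.array(d["xy"])*[560,420]).round()) for d in ctrl.boxes_of(p,"jar_mid")][:4])
E
```

```text
[  0.48278504   0.1741734    0.19275151 172.82224541] [ 2.68227111 -6.19383474 11.40750503] [-2.48713207 -0.96880798  0.05485339] 30.014564394950867
[(0.85, array([232., 234.])), (0.83, array([161., 213.])), (0.61, array([375., 211.]))]
```

```bash
python3 -c "
from h import *
print(ctrl.close_job())"
```

```text
the job is handed in; nothing more can be done
None
```

I've handed the job in: the spice jar stands upright in the middle of the ledge, and the square key is fully home and held about 94° clockwise by the hand, with the fingers still gripping it. I inferred the lock's own turn (at least about 86° after the key's play) from the hand angle, and the hand-in gave no verdict.

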